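# Key the lotus candy tray onto its foot

## Task

The lotus candy tray has been set loosely on its foot and still stands high, resting on the brass pin that lies across the foot's top. Push the tray round with a fingertip until the notch in its middle is over the pin, then press the tray down until it is fully home on the foot, and take your hand away. Do not pick the tray up, and leave the cups, the saucer and the green seed-pod cap standing where they are.

Things in the scene. Friction and masses are not known exactly. Their poses are not given: they have to be found in the camera images.
- axis (a point): the upright axis the tray turns on, at the centre of the top of the foot's dark green drum, 45 mm above the table. The foot (leaf-green base disc 170 mm across, 10 mm thick; drum 112 mm across) is stuck to the table.
- pin_tip (a point): top of the brass pin, 44 mm from the axis, 53 mm above the table. The pin is a round bar 8 mm thick lying on the drum's top, pointing straight out from the axis, its rounded end 48 mm out. A brass boss 18 mm across, as tall as the pin, stands on the axis. From above, the pin's inner part shows through the hole in the tray's middle.
- notch (a point): middle of the tray's only notch, 44 mm from the axis, level with the hub plate's upper face. It is a slot right through the hub plate, 15 mm wide, cut from the hole outwards to 52 mm from the axis, its lower edges bevelled by 3 mm. It goes down over the pin freely within about 4 degrees of it, and guided by the bevels from about 6.
- hub (a point): centre of the tray's cream hub plate, on the axis, level with its upper face: 61 mm above the table at the start, 53 mm when home. The plate is a ring 8 mm thick from 36 mm (hole) to 62 mm from the axis. At the start it rests on the pin; with the notch over the pin it can be pressed down 8 mm onto the drum, the pin then flush in the notch. Press on the plate anywhere.
- petal_tip (a point): upper end of the tip of the petal on the same ray as the notch, 131 mm from the axis, 30 mm above the tray's underside. The tray is pink plastic, 280 mm across, about 0.35 kg: eight equal petal compartments, middles every 45 degrees from the notch. Compartment floors are 57 mm and the petals' outer walls up to 87 mm above the table at the start.
- divider (a point): top of the divider 22.5 degrees counter-clockwise (from above) of the notch, 83 mm from the axis. Eight such radial walls, 4 mm thick, run from 63 to 103 mm from the axis between the compartments; tops 79 mm above the table at the start, 22 mm above the compartment floors. A fingertip has 60 mm of room between two of them and can push one sideways.
- tray (a joint): turn of the tray on its foot, rad, counter-clockwise seen from above: the notch is over the pin at 0 and at 6.28. It turns without end either way, stiffly (about 2.5 N sideways at a divider), and stays where it is left.
- tray_drop (a joint): how far the tray is pressed down from its starting height, m: 0 resting on the pin, 0.008 fully home, negative if raised. A rubber ring on the drum grips it: it does not sink by its own weight even with the notch over the pin, needs a push of about 5 N (20 N is plenty), stays level and stays where it is left.
- cup_a: a glass cup, 74 mm across the mouth, 85 mm tall, standing loose; origin at the centre of its underside
- cup_b: a second glass cup like the first
- saucer: a cream melamine saucer, 144 mm across, 18 mm tall, loose; origin at the centre of its underside
- pod: the tray's green seed-pod cap, a disc 96 mm across and 27 mm tall that will cover the hub later, loose on the table; origin at the centre of its underside
- kettle_stand: stand of a jade-coloured ceramic kettle, fixed, at the left of the table; stand and kettle together 230 mm tall and within 135 mm of this point, the centre of the stand's underside. A white tilt-out storage bin, 190 mm tall, is fixed beyond it to the robot's left (x 0.14 m, y 0.58 m, within 200 mm).

How it is judged:
By the outcome, as a careful person would: the job done as asked, in the order asked, and still so for the second after the job is handed in, with the robot touching nothing.
It also fails if it takes over 58 s, if anything falls off the work surface, if the arm or the gripper's body presses on something with over 40 N, if the wrist force passes 120 N, or if a joint passes its speed limit or range.

## Robot

A 7-joint arm with a two-finger parallel gripper is mounted at the origin on the work surface. World frame = base frame: x ahead of the robot, y to its left, z up, the work surface at z = 0. Lengths are in mm, angles in rad, forces in N, time in s.
With the tool pointing down it reaches from about 425 to 950 mm from the base axis. Payload 4.7 kg.
Tool frame: the origin (TCP) lies midway between the tips of the shut fingers; the grasp point (between the pads) lies 19 mm behind it; z points along the fingers, y is the direction in which the jaws open and shut (so a half turn about z gives the same grasp; the last joint's range is limited). The gripper opens to 87 mm and grips with 3 to 60 N. Pads are 19 mm wide; open, the fingers measure 117 mm over their backs; the gripper's body (75 mm by 190 mm) begins 51 mm behind the grasp point.
Start: joints at [1.186, 0.469, -0.049, 1.532, 0.024, 1.141, -0.082], TCP at [235.177, -632.725, 222.573] pointing down, gripper open.
Joint ranges: [-2.59, 2.59], [-0.33, 1.99], [-1.39, 1.29], [0.1, 2.45], [-1.04, 4.18], [0.21, 1.99], [-2.66, 2.66]. Speed limits (rad/s): [2.57, 2.57, 3.14, 3.14, 3.14, 3.14, 3.14].

## Interface

Orientations are given as a rotation vector (axis times angle).
In Python, from bench import env gives the robot as it stands.
- The arm moves only by the shell command python3 -m creep 'ROWS' [FORCE]. ROWS is JSON, a list of rows, each a list of 3 entries, a list of its own where there are three numbers: the shift along the tool's x, y, z in mm, then the turn, a rotation vector about the tool's x, y, z in rad, then the opening, from -1 (shut) to 1 (fully open). A call has 1 to 10 rows; each row is the pose to reach, as a shift and turn from the pose measured when the call began, along the tool's axes at that moment; what a row does not reach only later rows make up. A row lasts 1/8 s, in which the tool goes at most 62.5 mm and 10.7 degrees, less where a joint would pass 70% of its speed; a pose out of reach is approached as far as the arm can. A call with a gripper value outside its range is refused whole. The fingers move at their own pace and stop on an object; FORCE is the grip in N (left out, the last holds). Time passes only in rows, so rows that repeat a pose let the fingers close. It gives the time, the measured TCP pose, the force and the opening at its end, in the units of the state.
- env.get_obs(): the state, without advancing time (a new reading comes with each control period).
- env.capture(name): name is "scene" or "top" or "wrist"; returns the picture (420x560x3 uint8, red, green, blue); there is no depth.
- env.calibration(name): a dict with "K" (3x3 intrinsics, pixels), "origin" and "rotation" of the camera in the world; the wrist camera has in their place "T_tool_cam" (4x4, takes a point from camera to tool coordinates, whose origin is the TCP and whose axes are the flange's). Camera axes: x right, y up, looking along -z (the intrinsics and any distortion apply to the point x, -y, -z); pixel columns grow to the right and rows downward; lengths in mm; the calibration is good to about 2 mm. A picture is of the moment at which its call begins: read the wrist's pose just before it. calibration takes no time and is no camera call.
- env.job_done(): hands the job in, once; it reports no verdict.
Trained networks look in the newest picture that a camera, given by its name, has taken for a name from the list of things; names that differ only in an ending like _2 or _b are one class to them, and where a whole thing is asked for, a point or a joint stands for the part that bears it (a point fixed in the world has none). Each returns a list of dicts, best first, with "confidence" (0 to 1); they miss things now and then, are a little off and sometimes report something else, mostly with a low value. They report only what shows in the picture. A call takes as long as a camera call.
- env.search_frame(thing, camera): "xy" ([column, row] in pixels, amid what is visible of it).
The state is a dict: "t": time; "joint_positions": joint angles; "qd": joint speeds; "joint_torque": joint torques, N m; "tool_pos": TCP position; "ee_rot": TCP orientation; "contact_force": force on the tool from outside, world axes, zero at the start; "ft_torque": the same for the moment, N m; "gripper_width": finger opening in mm.
Only numpy, scipy, OpenCV 4.12 (cv2) and the standard library are available. Lean on these libraries where they do the work, as an engineer would, in place of code of your own. Each camera call takes 0.05 s, during which the arm holds its last target.

## Working session

There is one attempt and no reset: what is moved stays moved. The work goes in short steps, Python scripts to look and compute and a shell command to move; the robot and the scene stay as the last step left them, time stands still between calls to the robot, and variables do not carry over. Pictures are saved under pics/ and viewed, and the job is handed in when it is done.

```bash
ls; mkdir -p pics
cat > h.py <<'E'
import numpy as np,cv2
from scipy.spatial.transform import Rotation as R
from bench import env
def snap(cam,name):
    im=env.capture(cam); cv2.imwrite(f'pics/{name}.png',im[:,:,::-1]); return im
def cam(c):
    k=env.calibration(c)
    if 'origin' in k: return np.array(k['K']),np.array(k['origin']),np.array(k['rotation']),k
    o=env.get_obs(); T=np.array(k['T_tool_cam']); Rt=R.from_rotvec(o['ee_rot']).as_matrix()
    return np.array(k['K']),Rt@T[:3,3]+np.array(o['tool_pos']),Rt@T[:3,:3],k
def back(c,px,z):
    K,o,Rc,k=cam(c); d=k.get('distortion',k.get('dist'))
    p=cv2.undistortPoints(np.array([[px]],float),K,None if d is None else np.array(d,float))[0,0]
    v=Rc@np.array([p[0],-p[1],-1]); return o+v*(z-o[2])/v[2]
def proj(c,P):
    K,o,Rc,k=cam(c); q=Rc.T@(np.array(P)-o); q=K@np.array([q[0],-q[1],-q[2]]); return q[:2]/q[2]
E
python3 - <<'E'
from h import *
o=env.get_obs(); print(o)
for c in ['scene','top','wrist']:
    print(env.calibration(c))
for c in ['scene','top']:
    snap(c,c+'0')
    for t in ['axis','hub','notch','pin_tip','petal_tip','divider','cup_a','saucer','pod','kettle_stand']:
        print(c,t,[(np.round(d['xy']),round(d['confidence'],2)) for d in env.search_frame(t,c)[:3]])
print(env.get_obs()['t'])
E
```

```text
pics
{'t': 0.0, 'joint_positions': array([ 1.18607435,  0.46944494, -0.04862254,  1.53368639,  0.02410789,
        1.14094062, -0.08229337]), 'qd': array([ 0.00232648, -0.00149548, -0.00030493, -0.0001169 ,  0.00056302,
       -0.00010312, -0.00078755]), 'joint_torque': array([ 2.40663048e-04, -5.07972229e+01, -8.04995536e-02, -2.36158794e+01,
       -6.13835477e-02,  3.78810510e-02,  1.62969395e-04]), 'tool_pos': array([ 234.96589262, -632.16477373,  221.50032104]), 'ee_rot': array([-3.09016361e+00, -5.55754278e-01,  6.20870946e-04]), 'contact_force': array([-0.74479171, -0.01939652, -0.78033556]), 'ft_torque': array([-0.00861272, -0.02018069,  0.05622742]), 'gripper_width': 86.9857081427336}
{'K': array([[382.51448702,   0.        , 280.5788419 ],
       [  0.        , 382.51448702, 209.60197986],
       [  0.        ,   0.        ,   1.        ]]), 'origin': array([1394.78305565, -275.81627695,  984.8264404 ]), 'rotation': array([0.69288908, 0.44547484, 1.07228918])}
{'K': array([[424.2325717 ,   0.        , 285.61658391],
       [  0.        , 424.2325717 , 210.93356581],
       
[... 1116 characters left out ...]
 pod [(array([330., 178.]), 0.65)]
scene kettle_stand [(array([390., 149.]), 0.92), (array([232., 209.]), 0.41)]
top axis [(array([332., 240.]), 0.55)]
top hub [(array([344., 233.]), 0.69), (array([107., 257.]), 0.64)]
top notch [(array([342., 233.]), 0.87), (array([108., 259.]), 0.6)]
top pin_tip [(array([334., 241.]), 0.58)]
top petal_tip [(array([345., 248.]), 0.86)]
top divider [(array([343., 233.]), 0.55)]
top cup_a [(array([275., 160.]), 0.82), (array([353., 165.]), 0.57), (array([331., 242.]), 0.46)]
top saucer [(array([442., 266.]), 0.92), (array([333., 243.]), 0.45), (array([274., 160.]), 0.29)]
top pod [(array([192., 275.]), 0.81)]
top kettle_stand [(array([108., 259.]), 0.77)]
1.1
```

```bash
sed -i "s/np.array(k\['rotation'\])/R.from_rotvec(k['rotation']).as_matrix()/" h.py
python3 - <<'E'
import cv2
from h import *
for c in ['scene','top']:
    im=cv2.imread(f'pics/{c}0.png'); 
    x,y=(235,212) if c=='scene' else (337,238)
    cr=im[y-75:y+75,x-100:x+100]; cv2.imwrite(f'pics/{c}0c.png',cv2.resize(cr,None,fx=4,fy=4,interpolation=cv2.INTER_CUBIC))
for px in [(332,240),(344,233),(334,241)]: print(back('top',px,60))
for px in [(238,218),(231,213),(234,216)]: print(back('scene',px,60))
for n,px,z in [('cup',(275,160),40),('cup',(353,165),40),('saucer',(442,266),15),('pod',(192,275),25)]: print(n,back('top',px,z))
for n,px,z in [('cup',(319,254),40),('cup',(246,280),40),('saucer',(133,240),15),('pod',(330,178),25)]: print(n,back('scene',px,z))
E
```

```text
[532.99686686 -35.36848726  60.        ]
[554.68182743 -71.43135612  60.        ]
[530.07343361 -41.34467286  60.        ]
[535.94438217 -35.67047443  60.        ]
[503.95741775 -48.90097437  60.        ]
[521.53470976 -44.56676167  60.        ]
cup [787.1701085  142.36910099  40.        ]
cup [ 773.38571025 -103.60347674   40.        ]
saucer [ 463.49768544 -374.26275733   15.        ]
pod [423.20508532 389.21249824  25.        ]
cup [770.617178   143.92218786  40.        ]
cup [764.1056848  -97.67983429  40.        ]
saucer [ 440.48987196 -374.86356517   15.        ]
pod [454.54356641 368.91752379  25.        ]
```

View pics/top0.png

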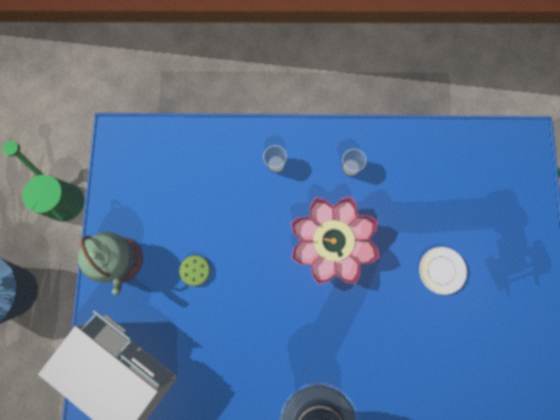

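View pics/scene0.png

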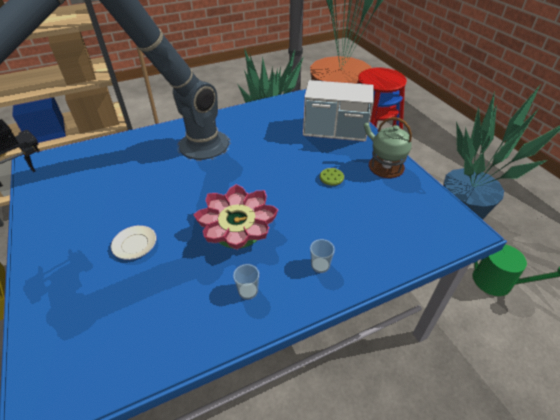

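```bash
true
```

```text
(no output)
```

View pics/top0c.png

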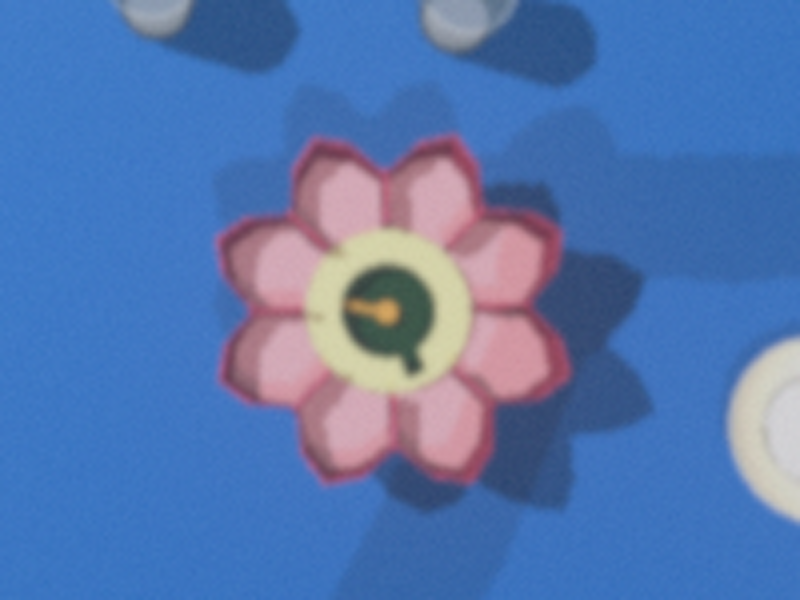

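View pics/scene0c.png

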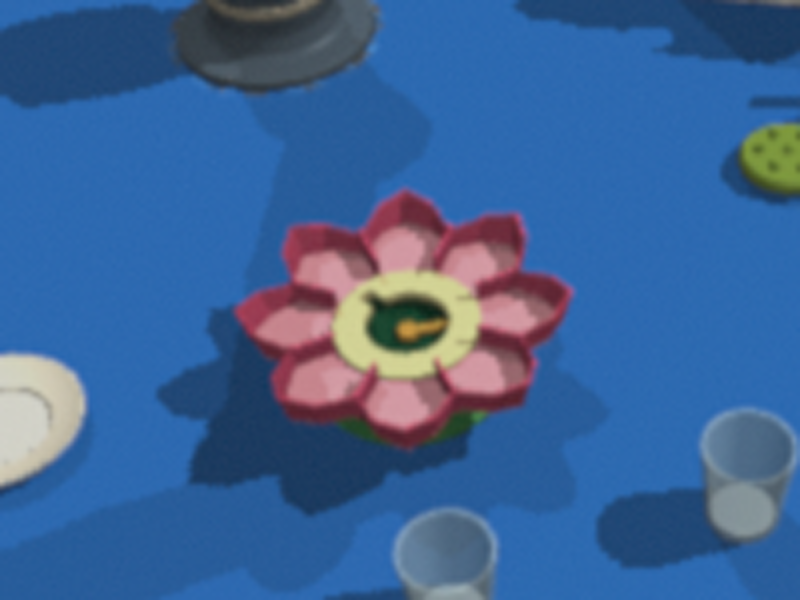

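Run:
```python
from h import *
def f(c,x0,y0,u,v,z): return back(c,((u+.5)/4-.5+x0,(v+.5)/4-.5+y0),z)
for c,x0,y0,boss,pin,notch in [('top',237,163,(386,311),(347,303),(413,368)),('scene',135,137,(406,328),(445,322),(370,297))]:
    im=cv2.imread(f'pics/{c}0.png')[y0:y0+150,x0:x0+200].astype(int)
    b,g,r=im[...,0],im[...,1],im[...,2]
    m=((r>150)&(g>150)&(b<190)&(g>b+25)).astype(np.uint8)
    n,l,s,_=cv2.connectedComponentsWithStats(m); i=1+np.argmax(s[1:,4]); ys,xs=np.where(l==i)
    P=np.array([back(c,(x+x0,y+y0),61)[:2] for x,y in zip(xs,ys)]).astype(np.float32)
    ctr,rad=cv2.minEnclosingCircle(P); print(c,'hub',ctr,rad)
    B,Pn,N=[f(c,x0,y0,*p,z) for p,z in ((boss,53),(pin,53),(notch,59))]
    print(B,Pn,N); h=np.array(ctr)
    an=lambda a,o:np.degrees(np.arctan2(a[1]-o[1],a[0]-o[0]))
    print('pin',an(Pn,B),an(Pn,h),np.hypot(*(Pn[:2]-h)),'notch',an(N,h),np.hypot(*(N[:2]-h)))
```

```text
top hub (532.625732421875, -40.4923095703125) 61.26898956298828
[532.73524243 -39.34908917  53.        ] [538.3650377   -9.98742056  53.        ] [489.64334555 -58.7769124   59.        ]
pin 79.14586345927415 79.34471546396743 31.040101136024628 notch -156.95521677384326 46.70987349808239
scene hub (530.9669799804688, -38.6818733215332) 62.79755783081055
[529.48468933 -40.57012288  53.        ] [536.91694331  -8.39514524  53.        ] [487.82791915 -57.16264938  59.        ]
pin 76.99311065209803 78.88553032113496 30.865643709519247 notch -156.80970532315783 46.930988196954075
```

```bash
cat >> h.py <<'E'
def rel(*Ps):
    o=env.get_obs(); Rt=R.from_rotvec(o['ee_rot']).as_matrix()
    print('t',round(o['t'],2),'pos',np.round(o['tool_pos'],1),'F',np.round(o['contact_force'],1),'M',np.round(o['ft_torque'],2))
    for n,a in zip('xyz',Rt.T): print(n,np.round(a,3),end=' ')
    W=R.from_matrix(np.array([[1,0,0],[0,-1,0],[0,0,-1.]])); print('turn to std',(R.from_matrix(Rt).inv()*W).as_rotvec().round(3))
    for P in Ps: print(P,'->',np.round(Rt.T@(np.array(P)-o['tool_pos']),1))
E
python3 -c "
from h import *
rel((380,-400,200),(480,-200,180),(500,37,150))"
```

```text
t 1.1 pos [ 235.2 -632.7  222.6] F [0.1 0.8 0.5] M [ 0.07  0.01 -0.02]
x [0.937 0.348 0.   ] y [ 0.348 -0.937  0.   ] z [ 0. -0. -1.] turn to std [ 0.    -0.     0.356]
(380, -400, 200) -> [ 216.8 -167.7   22.6]
(480, -200, 180) -> [ 380.2 -320.3   42.6]
(500, 37, 150) -> [ 481.5 -535.5   72.6]
```

```bash
python3 -m creep '[[[55,-42,5],[0,0,0.1],-1],[[110,-84,10],[0,0,0.2],-1],[[165,-126,16],[0,0,0.356],-1],[[217,-168,22],[0,0,0.356],-1],[[258,-206,27],[0,0,0.356],-1],[[299,-244,32],[0,0,0.356],-1],[[340,-282,37],[0,0,0.356],-1],[[380,-320,42],[0,0,0.356],-1],[[405,-374,50],[0,0,0.356],-1],[[431,-428,58],[0,0,0.356],-1]]' && python3 -c "
from h import *
rel((500,37,150))"
```

```text
t: 2.35
tool_pos: [490.5, -79.5, 164.7]
ee_rot: [3.141, -0.001, 0.002]
contact_force: [1.6, -0.2, -0.0]
gripper_width: 1.5
t 2.35 pos [490.5 -79.5 164.7] F [ 1.6 -0.2 -0. ] M [ 0.05 -0.02  0.01]
x [ 1.    -0.     0.001] y [-0. -1.  0.] z [ 0.001 -0.    -1.   ] turn to std [ 0.    -0.001 -0.   ]
(500, 37, 150) -> [   9.4 -116.5   14.6]
```

```bash
python3 -m creep '[[[4,-55,8],[0,0,0],-1],[[9,-110,14],[0,0,0],-1],[[9,-116,14],[0,0,0],-1],[[9,-116,14],[0,0,0],-1],[[9,-116,14],[0,0,0],-1]]' && python3 -c "
from h import *
rel((500,37,66)); snap('wrist','w1')
for P in [(532,-39.5,61),(500,37,57)]: print(proj('wrist',P))"
```

```text
t: 2.98
tool_pos: [499.7, 34.6, 150.7]
ee_rot: [3.141, -0.005, 0.002]
contact_force: [-0.1, 0.1, -0.1]
gripper_width: 0.3
t 2.98 pos [499.7  34.6 150.7] F [-0.1  0.1 -0.1] M [ 0.01  0.02 -0.04]
x [ 1.    -0.003  0.001] y [-0.003 -1.     0.001] z [ 0.001 -0.001 -1.   ] turn to std [ 0.001 -0.001 -0.003]
(500, 37, 66) -> [ 0.2 -2.5 84.7]
[390.97249335 163.24007525]
[278.24592584 207.17887075]
```

View pics/w1.png

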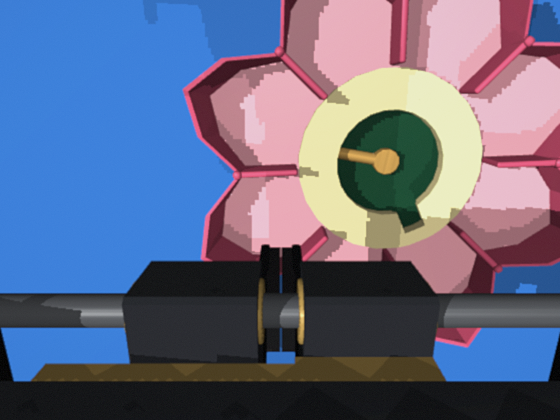

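Run:
```python
from h import *
K,o,Rc,k=cam('wrist')
im=cv2.imread('pics/w1.png').astype(int); b,g,r=im[...,0],im[...,1],im[...,2]
m=((r>150)&(g>150)&(b<205)&(g>b+20)).astype(np.uint8)
n,l,s,_=cv2.connectedComponentsWithStats(m); i=1+np.argmax(s[1:,4]); ys,xs=np.where(l==i)
P=np.array([back('wrist',(x,y),61)[:2] for x,y in zip(xs,ys)]).astype(np.float32)
c,rad=cv2.minEnclosingCircle(P); print(c,rad)
B=back('wrist',(386,161),53);p=back('wrist',(342,155),53);N=back('wrist',(410,216),60);D=back('wrist',(237,173),79);D2=back('wrist',(297,171),79)
print(B,p,N,D,D2)
for q in (p,N,D,D2): print(np.degrees(np.arctan2(q[1]-c[1],q[0]-c[0])),np.hypot(*(q[:2]-c)))
```

```text
Traceback (most recent call last):
  File "h.py", line 12, in back
    K,o,Rc,k=cam(c); d=k.get('distortion',k.get('dist'))
             ~~~^^^
  File "h.py", line 9, in cam
    o=env.get_obs(); T=np.array(k['T_tool_cam']); Rt=R.from_rotvec(o['ee_rot']).as_matrix()
ValueError: time passes only in moves, steps and waits
```

```bash
sed -i "s/^def cam(c):/import functools\n@functools.lru_cache(None)\ndef cam(c):/" h.py
cat > meas.py <<'E'
from h import *
def hub(name,z=61):
    im=cv2.imread(f'pics/{name}.png').astype(int); b,g,r=im[...,0],im[...,1],im[...,2]
    m=((r>150)&(g>150)&(b<205)&(g>b+20)).astype(np.uint8)
    n,l,s,_=cv2.connectedComponentsWithStats(m); i=1+np.argmax(s[1:,4]); ys,xs=np.where(l==i)
    P=np.array([back('wrist',(x,y),z)[:2] for x,y in zip(xs,ys)]).astype(np.float32)
    return cv2.minEnclosingCircle(P)
def ang(c,px,z):
    q=back('wrist',px,z); print(px,np.round(q,1),'ang',round(np.degrees(np.arctan2(q[1]-c[1],q[0]-c[0])),1),'r',round(np.hypot(*(q[:2]-c)),1))
E
python3 - <<'E'
from meas import *
c,rad=hub('w1'); print(c,rad)
for p,z in [((386,161),53),((342,155),53),((410,216),60),((237,173),79),((297,171),79)]: ang(c,p,z)
E
```

```text
(531.9515380859375, -38.507606506347656) 62.13993835449219
(386, 161) [532.1 -38.3  53. ] ang 49.9 r 0.3
(342, 155) [536.5  -7.4  53. ] ang 81.8 r 31.4
(410, 216) [494.  -56.3  60. ] ang -154.9 r 41.9
(237, 173) [529.4  62.9  79. ] ang 91.4 r 101.4
(297, 171) [530.5  24.9  79. ] ang 91.3 r 63.4
```

```bash
python3 -m creep '[[[-1,-5,40],[0,0,0],-1],[[-1,-5,80],[0,0,0],-1],[[-1,-5,84],[0,0,0],-1],[[-1,-5,84],[0,0,0],-1],[[-1,-5,84],[0,0,0],-1]]'
python3 - <<'E'
from h import *
C=np.array([532,-38.5])
rel(*[(C[0]+83*np.cos(np.radians(a)),C[1]+83*np.sin(np.radians(a)),66) for a in range(105,-60,-8)])
E
```

```text
t: 3.65
tool_pos: [500.1, 39.3, 68.3]
ee_rot: [3.141, -0.007, 0.007]
contact_force: [0.2, 0.0, -0.1]
gripper_width: 0.4
t 3.65 pos [500.1  39.3  68.3] F [ 0.2  0.  -0.1] M [ 0.04 -0.    0.04]
x [ 1.    -0.004  0.004] y [-0.004 -1.     0.001] z [ 0.004 -0.001 -1.   ] turn to std [ 0.001 -0.004 -0.004]
(np.float64(510.5180192564908), np.float64(41.671843581992675), 66) -> [10.4 -2.4  2.3]
(np.float64(521.8848444973728), np.float64(43.88133058622974), 66) -> [21.7 -4.6  2.4]
(np.float64(533.4485497342945), np.float64(44.48735869798047), 66) -> [33.3 -5.3  2.4]
(np.float64(544.9840605983392), np.float64(43.47813226939644), 66) -> [44.8 -4.3  2.5]
(np.float64(556.2668514919872), np.float64(40.87329474493194), 66) -> [56.1 -1.8  2.5]
(np.float64(567.077315724478), np.float64(36.72354632404195), 66) -> [67.   2.3  2.6]
(np.float64(577.2050399062473), np.float64(31.1096571394702), 66) -> [77.1  7.9  2.6]
(np.float64(586.452899406212), np.float64(24.140895158490075), 66) -> [86.4 14.8  2.7]
(np.float64(594.64089515849), np.float64(15.952899406212104), 66) -> [94.6 23.   2.7]
(np.float64(601.6
[... 373 characters left out ...]
4), np.float64(-37.05145026570547), 66) -> [115.2  75.9   2.8]
(np.float64(614.3813305862298), np.float64(-48.61515550262724), 66) -> [114.6  87.5   2.8]
(np.float64(612.1718435819927), np.float64(-59.981980743509226), 66) -> [112.5  98.9   2.8]
(np.float64(608.4019028365526), np.float64(-70.93068366460972), 66) -> [108.7 109.8   2.8]
(np.float64(603.1448859582754), np.float64(-81.24816021753449), 66) -> [103.5 120.2   2.8]
(np.float64(596.5031148009286), np.float64(-90.7335924571365), 66) -> [ 96.9 129.7   2.8]
(np.float64(588.6058638851873), np.float64(-99.20235723439114), 66) -> [ 89.1 138.2   2.8]
(np.float64(579.6068442171369), np.float64(-106.48961967598632), 66) -> [ 80.1 145.5   2.7]
```

```bash
python3 -m creep '[[[10,-2,2],[0,0,0],-1],[[22,-5,2],[0,0,0],-1],[[33,-5,2],[0,0,0],-1],[[45,-4,2.5],[0,0,0],-1],[[56,-2,2.5],[0,0,0],-1],[[67,2,2.5],[0,0,0],-1],[[77,8,2.5],[0,0,0],-1],[[86,15,2.5],[0,0,0],-1],[[95,23,2.5],[0,0,0],-1],[[95,23,2.5],[0,0,0],-1]]'
python3 - <<'E'
from h import *
snap('top','t2'); snap('wrist','w2')
C=np.array([532,-38.5])
rel(*[(C[0]+83*np.cos(np.radians(a)),C[1]+83*np.sin(np.radians(a)),66) for a in range(33,-40,-8)])
im=cv2.imread('pics/t2.png')[163:313,237:437]; cv2.imwrite('pics/t2c.png',cv2.resize(im,None,fx=4,fy=4,interpolation=cv2.INTER_CUBIC))
E
```

```text
t: 4.9
tool_pos: [597.2, 14.7, 66.7]
ee_rot: [3.141, -0.009, 0.013]
contact_force: [0.7, 0.2, -0.9]
gripper_width: 0.6
t 5.0 pos [596.3  15.6  66.7] F [0.2 0.1 0.7] M [0.08 0.04 0.04]
x [ 1.    -0.005  0.007] y [-0.005 -1.     0.001] z [ 0.007 -0.001 -1.   ] turn to std [ 0.001 -0.007 -0.005]
(np.float64(601.6096571394702), np.float64(6.705039906247251), 66) -> [5.3 8.9 0.8]
(np.float64(607.223546324042), np.float64(-3.422684275521945), 66) -> [11.  19.   0.8]
(np.float64(611.373294744932), np.float64(-14.23314850801285), 66) -> [15.2 29.8  0.9]
(np.float64(613.9781322693964), np.float64(-25.515939401660837), 66) -> [17.8 41.1  0.9]
(np.float64(614.9873586979804), np.float64(-37.05145026570547), 66) -> [18.9 52.6  0.9]
(np.float64(614.3813305862298), np.float64(-48.61515550262724), 66) -> [18.3 64.2  0.9]
(np.float64(612.1718435819927), np.float64(-59.981980743509226), 66) -> [16.2 75.5  0.9]
(np.float64(608.4019028365526), np.float64(-70.93068366460972), 66) -> [12.5 86.5  0.9]
(np.float64(603.1448859582754), np.float64(-81.24816021753449), 66) -> [ 7.2 96.9  0.8]
(np.float64(596.5031148009286), np.float64(-90.7335924571365), 66) -> [  0.7 106.4   0.8]
```

View pics/w2.png

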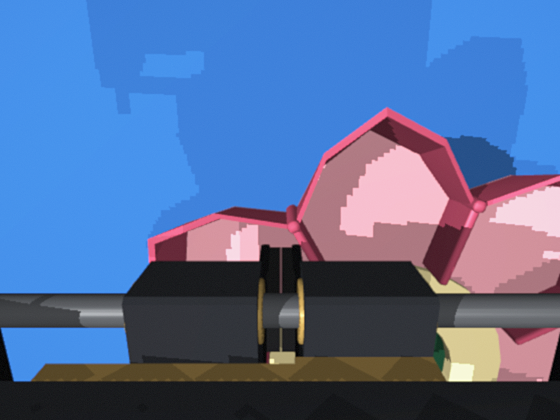

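```bash
python3 - <<'E'
from meas import *
c=(532,-38.5)
ang(c,(477,207),79); ang(c,(291,214),79); ang(c,(388,110),87)
E
python3 -m creep '[[[5,9,1],[0,0,0],-1],[[11,19,1],[0,0,0],-1],[[15,30,1],[0,0,0],-1],[[18,41,1],[0,0,0],-1],[[18.5,52,1],[0,0,0],-1],[[18.5,52,1],[0,0,0],-1]]'
python3 - <<'E'
from h import *
snap('wrist','w3')
C=np.array([532,-38.5])
rel(*[(C[0]+83*np.cos(np.radians(a)),C[1]+83*np.sin(np.radians(a)),66) for a in range(4,-26,-2)])
E
```

```text
(477, 207) [628.4 -65.6  79. ] ang -15.7 r 100.1
(291, 214) [625.7  12.1  79. ] ang 28.3 r 106.5
(388, 110) [668.2 -23.3  87. ] ang 6.4 r 137.0
t: 5.75
tool_pos: [615.1, -38.7, 65.9]
ee_rot: [3.139, -0.01, 0.013]
contact_force: [0.9, 1.3, 0.0]
gripper_width: 0.3
t 5.8 pos [615.3 -38.1  66.1] F [-0.2 -0.7 -0.1] M [0.08 0.02 0.01]
x [ 1.    -0.006  0.009] y [-0.006 -1.     0.002] z [ 0.009 -0.002 -1.   ] turn to std [ 0.002 -0.009 -0.006]
(np.float64(614.7978161715654), np.float64(-32.7102126792376), 66) -> [-0.5 -5.4  0.1]
(np.float64(614.9494386425849), np.float64(-35.60334177369242), 66) -> [-0.4 -2.5  0.1]
(np.float64(615.0), np.float64(-38.5), 66) -> [-0.3  0.4  0.1]
(np.float64(614.9494386425849), np.float64(-41.39665822630758), 66) -> [-0.3  3.3  0.1]
(np.float64(614.7978161715654), np.float64(-44.2897873207624), 66) -> [-0.5  6.2  0.1]
(np.float64(614.5453173155666), np.float64(-47.17586245121524), 66) -> [-0.7  9.1  0.1]
(np.float64(614.1922497055504), np.float64(-50.05136737968543), 66) -> [-1.  12.   0.1]
(np.float64(613.7390435000133), np.float64(-52.91279874635522), 66) -> [-1.5 14.8  0.1]
(np.float64(613.1862508609058), np.float64(-55.75667033787403), 66) -> [-2.  17.7  0.1]
(np.float64(612.5345452809077), np.float64(-58.57951733477242), 66) -> [-2.6 20.5  0.1]
(np.float64(611.7847207628805), np.float64(-61.377900532810926), 66) -> [-3.4 23.3  0.1]
(np.float64(610.9376908524978), np.float64(-64.14841053312063), 66) -> [-4.2 26.1  0.1]
(np.float64(609.9944875252304), np.float64(-66.8876718960305), 66) -> [-5.1 28.8  0.1]
(np.float64(608.9562599290433), np.float64(-69.5923472535207), 66) -> [-6.2 31.6  0.1]
(np.float64(607.8242729843358), np.float64(-72.25914137529142), 66) -> [-7.3 34.2  0.1]
```

View pics/w3.png

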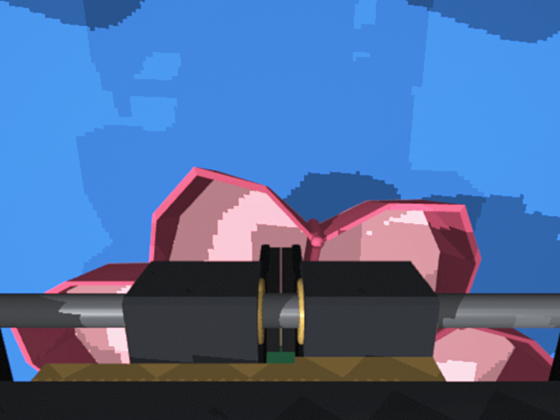

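```bash
python3 - <<'E'
from meas import *
ang((532,-38.5),(317,240),79)
E
python3 -m creep '[[[-0.5,6,0],[0,0,0],-1],[[-1,12,0],[0,0,0],-1],[[-2,17.5,0],[0,0,0],-1],[[-3,21.5,0],[0,0,0],-1],[[-3,21.5,0],[0,0,0],-1],[[-3,21.5,0],[0,0,0],-1]]'
python3 - <<'E'
from meas import *
snap('wrist','w4')
rel((600,-45,66),(600,-45,150),(490,10,150))
E
```

```text
(317, 240) [633.1 -52.8  79. ] ang -8.0 r 102.1
t: 6.55
tool_pos: [612.5, -60.6, 66.2]
ee_rot: [3.139, -0.01, 0.015]
contact_force: [-0.3, 0.8, -0.4]
gripper_width: 0.4
t 6.6 pos [612.5 -60.5  66.2] F [ 0.6 -0.1 -0.2] M [ 0.03  0.03 -0.01]
x [ 1.    -0.006  0.009] y [-0.006 -1.     0.003] z [ 0.009 -0.003 -1.   ] turn to std [ 0.003 -0.009 -0.006]
(600, -45, 66) -> [-12.6 -15.4   0.1]
(600, -45, 150) -> [-11.8 -15.2 -83.9]
(490, 10, 150) -> [-122.1  -69.5  -85.1]
```

View pics/w4.png

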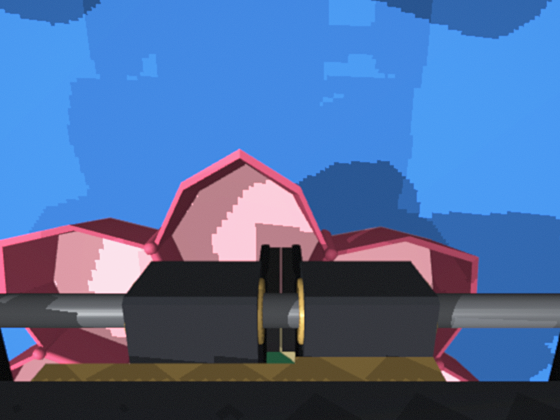

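```bash
python3 - <<'E'
from meas import *
ang((532,-38.5),(326,251),79);ang((532,-38.5),(152,248),79);ang((532,-38.5),(240,155),87)
E
python3 -m creep '[[[0,-6,-1],[0,0,0],-1],[[0,-8,-30],[0,0,0],-1],[[-12,-15,-84],[0,0,0],-1],[[-62,-37,-90],[0,0,0],-1],[[-122,-70,-90],[0,0,0],-1],[[-122,-70,-90],[0,0,0],-1],[[-122,-70,-90],[0,0,0],-1]]'
python3 - <<'E'
from meas import *
rel(); snap('wrist','w5')
E
```

```text
(326, 251) [625.1 -79.2  79. ] ang -23.6 r 101.6
(152, 248) [627.1  -4.5  79. ] ang 19.7 r 101.0
(240, 155) [668.  -44.5  87. ] ang -2.5 r 136.2
t: 7.48
tool_pos: [490.7, 10.5, 155.5]
ee_rot: [3.138, -0.009, 0.018]
contact_force: [-0.0, -0.4, -0.1]
gripper_width: 0.7
t 7.47 pos [490.7  10.5 155.5] F [-0.  -0.4 -0.1] M [-0.04  0.01  0.06]
x [ 1.    -0.006  0.011] y [-0.006 -1.     0.003] z [ 0.011 -0.004 -1.   ] turn to std [ 0.004 -0.011 -0.006]
```

View pics/w5.png

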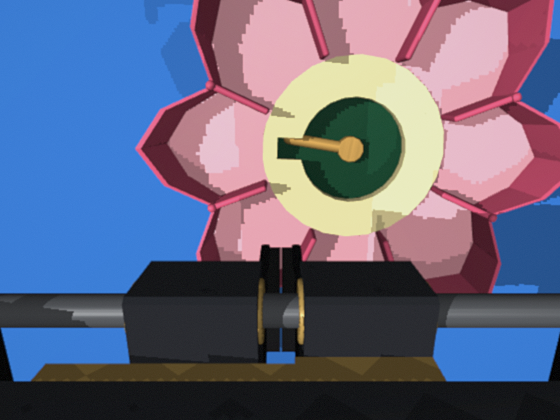

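Run:
```python
from meas import *
c,r=hub('w5'); print(c,r)
for p,z in [((350,149),53),((288,141),52),((278,149),61),((210,207),79),((209,87),79),((265,187),79),((267,109),79)]: ang(c,p,z)
im=cv2.imread('pics/w5.png')[90:210,240:400]; cv2.imwrite('pics/w5c.png',cv2.resize(im,None,fx=5,fy=5,interpolation=cv2.INTER_CUBIC))
```

```text
(532.4661865234375, -38.94699478149414) 62.05705642700195
(350, 149) [532.6 -38.7  53. ] ang 66.8 r 0.3
(288, 141) [538.4   5.   52. ] ang 82.3 r 44.4
(278, 149) [534.   12.1  61. ] ang 88.3 r 51.0
(210, 207) [498.4  57.4  79. ] ang 109.5 r 102.2
(209, 87) [574.3  53.6  79. ] ang 65.7 r 101.5
(265, 187) [511.7  20.7  79. ] ang 109.2 r 63.2
(267, 109) [561.1  18.6  79. ] ang 63.5 r 64.2
```

View pics/w5c.png

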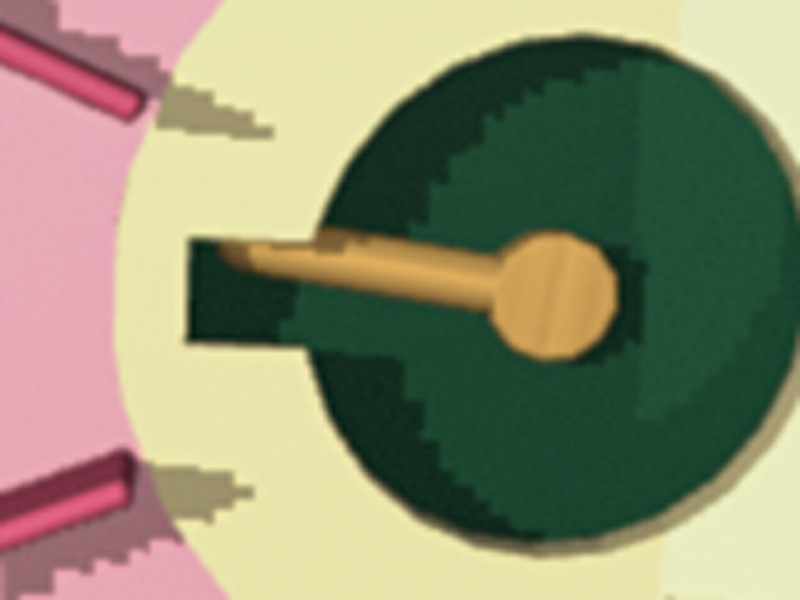

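Run:
```python
from meas import *
ang((532.3,-38.8),(320,142.8),53)
rel((550,-20,140),(613,-52,110),(613,-52,66),(612.5,-60.5,66),(611,-65,66),(610,-69,66))
```

```text
(320, 142.8) [537.1 -17.4  53. ] ang 77.4 r 21.9
t 7.53 pos [491.5  10.  155.4] F [ 0.6 -0.1  0.4] M [ 0.07 -0.06  0.02]
x [ 1.    -0.007  0.012] y [-0.007 -1.     0.003] z [ 0.012 -0.003 -1.   ] turn to std [ 0.003 -0.012 -0.007]
(550, -20, 140) -> [58.5 29.6 16.2]
(613, -52, 110) -> [121.4  61.1  47. ]
(613, -52, 66) -> [120.9  60.9  91. ]
(612.5, -60.5, 66) -> [120.4  69.4  91. ]
(611, -65, 66) -> [119.   73.9  91. ]
(610, -69, 66) -> [118.   77.9  91. ]
```

Run:
```python
from meas import *
im=cv2.imread('pics/w5.png').astype(int); b,g,r=im[...,0],im[...,1],im[...,2]
m=(r>120)&(r>g+25)&(g>b+40); c=np.array([532.5,-38.8])
ys,xs=np.where(m); 
for z in (53,50):
    P=np.array([back('wrist',(x,y),z)[:2] for x,y in zip(xs,ys)])-c
    d=np.hypot(*P.T)
    for a,bb in [(14,20),(20,26),(26,32)]:
        s=(d>a)&(d<bb)&(P[:,1]>0); th=np.degrees(np.arctan2(P[s,1],P[s,0])); print(z,a,s.sum(),th.mean().round(1),th.min().round(1),th.max().round(1))
```

```text
53 14 88 78.2 64.7 92.0
53 20 88 78.7 69.6 87.6
53 26 76 79.5 72.3 86.3
50 14 86 78.9 65.2 90.8
50 20 86 79.3 70.1 88.5
50 26 78 80.2 73.2 87.1
```

```bash
python3 -m creep '[[[58,29,16],[0,0,0],-1],[[121,61,47],[0,0.012,0.007],-1],[[121,61,85],[0,0.012,0.007],-1],[[121,61,91],[0,0.012,0.007],-1],[[121,65,91],[0,0.012,0.007],-1],[[120,71,91],[0,0.012,0.007],-1],[[118.5,76,91],[0,0.012,0.007],-1],[[117,81,91],[0,0.012,0.007],-1],[[117,81,91],[0,0.012,0.007],-1],[[117,81,91],[0,0.012,0.007],-1]]'
python3 - <<'E'
from meas import *
rel((608.6,-72.8,66),(490,10,150))
E
```

```text
t: 8.78
tool_pos: [609.3, -72.7, 66.4]
ee_rot: [3.137, -0.022, 0.039]
contact_force: [-0.3, 0.2, 0.9]
gripper_width: 0.6
t 8.78 pos [609.3 -72.7  66.4] F [-0.3  0.2  0.9] M [ 0.23 -0.05 -0.02]
x [ 1.    -0.014  0.025] y [-0.014 -1.     0.004] z [ 0.025 -0.004 -1.   ] turn to std [ 0.004 -0.025 -0.014]
(608.6, -72.8, 66) -> [-0.7  0.1  0.4]
(490, 10, 150) -> [-118.4  -80.7  -86.8]
```

```bash
python3 -m creep '[[[0,-6,-1],[0,0,0],-1],[[0,-8,-30],[0,0,0],-1],[[-12,-15,-84],[0.004,-0.025,-0.014],-1],[[-62,-40,-88],[0.004,-0.025,-0.014],-1],[[-118,-81,-88],[0.004,-0.025,-0.014],-1],[[-118,-81,-88],[0.004,-0.025,-0.014],-1],[[-118,-81,-88],[0.004,-0.025,-0.014],-1]]'
python3 - <<'E'
from meas import *
rel(); snap('wrist','w6')
c,r=hub('w6'); print(c,r); c=np.array([532.5,-38.8])
im=cv2.imread('pics/w6.png').astype(int); b,g,r=im[...,0],im[...,1],im[...,2]
m=(r>120)&(r>g+25)&(g>b+40)
ys,xs=np.where(m); P=np.array([back('wrist',(x,y),53)[:2] for x,y in zip(xs,ys)])-c
d=np.hypot(*P.T)
for a,bb in [(14,20),(20,26),(26,32),(38,46)]:
    s=(d>a)&(d<bb)&(P[:,1]>0); th=np.degrees(np.arctan2(P[s,1],P[s,0])); print(a,s.sum(),th.mean().round(1),th.min().round(1),th.max().round(1))
cv2.imwrite('pics/w6c.png',cv2.resize(cv2.imread('pics/w6.png')[60:240,180:420],None,fx=3.3,fy=3.3,interpolation=cv2.INTER_CUBIC))
E
```

```text
t: 9.65
tool_pos: [490.7, 10.2, 151.5]
ee_rot: [3.141, 0.001, 0.001]
contact_force: [1.7, -0.1, 0.1]
gripper_width: 0.7
t 9.65 pos [490.7  10.2 151.5] F [ 1.7 -0.1  0.1] M [ 0.03 -0.01  0.02]
x [1.    0.001 0.001] y [ 0.001 -1.     0.001] z [ 0.001 -0.001 -1.   ] turn to std [ 0.001 -0.001  0.001]
(532.4576416015625, -39.11251449584961) 62.077476501464844
14 91 78.1 65.0 90.4
20 90 78.2 68.2 86.9
26 92 78.7 71.0 85.9
38 97 78.9 73.8 84.1
```

View pics/w6c.png

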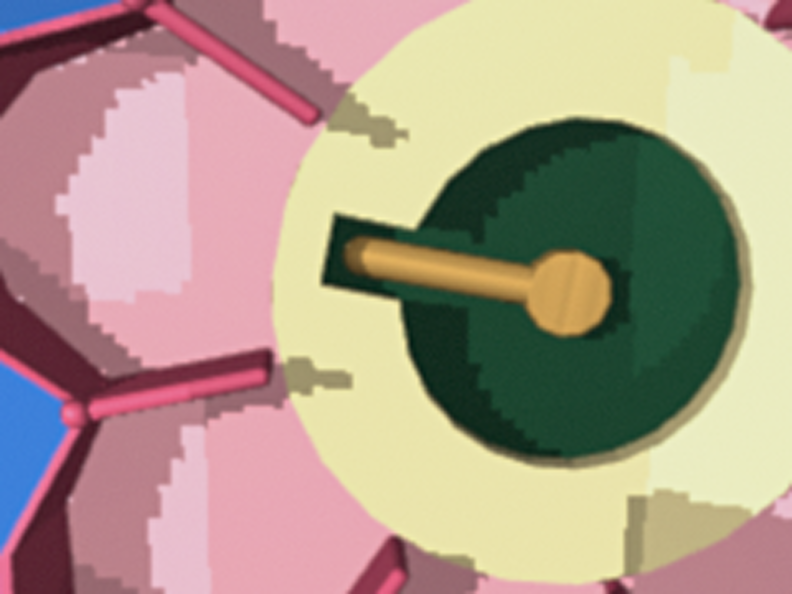

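```bash
python3 - <<'E'
from meas import *
ang((532.5,-38.8),(279.7,135.8),61)
E
python3 -m creep '[[[-7,49,10],[0,0,0],-1],[[-7,49,60],[0,0,0],-1],[[-7,49,84],[0,0,0],-1],[[-7,49,86],[0,0,0],-1],[[-7,49,86],[0,0,0],-1]]'
python3 - <<'E'
from meas import *
rel((483.5,-38.8,61),(483.5,-38.8,53))
E
```

```text
(279.7, 135.8) [542.3  11.   61. ] ang 78.8 r 50.8
t: 10.32
tool_pos: [485.8, -39.8, 66.0]
ee_rot: [3.141, -0.002, 0.004]
contact_force: [-0.1, -0.8, 0.6]
gripper_width: 0.4
t 10.32 pos [485.8 -39.8  66. ] F [-0.1 -0.8  0.6] M [0.   0.05 0.  ]
x [ 1.    -0.002  0.002] y [-0.002 -1.     0.001] z [ 0.002 -0.001 -1.   ] turn to std [ 0.001 -0.002 -0.002]
(483.5, -38.8, 61) -> [-2.4 -1.   5. ]
(483.5, -38.8, 53) -> [-2.4 -1.  13. ]
```

```bash
python3 -m creep '[[[-3,-1,2],[0,0,0],-1],[[-3,-1,5],[0,0,0],-1],[[-3,-1,7],[0,0,0],-1],[[-3,-1,9],[0,0,0],-1],[[-3,-1,9],[0,0,0],-1]]'
python3 - <<'E'
from meas import *
rel((483.5,-38.8,53))
E
```

```text
t: 10.95
tool_pos: [483.4, -38.8, 57.2]
ee_rot: [3.141, -0.002, 0.005]
contact_force: [0.1, -1.1, 3.8]
gripper_width: 0.8
t 10.95 pos [483.4 -38.8  57.2] F [ 0.1 -1.1  3.8] M [ 0.04 -0.12  0.02]
x [ 1.    -0.001  0.003] y [-0.001 -1.     0.001] z [ 0.003 -0.001 -1.   ] turn to std [ 0.001 -0.003 -0.001]
(483.5, -38.8, 53) -> [ 0.1 -0.   4.2]
```

It is sinking. I'll continue to home.

```bash
python3 -m creep '[[[0,0,2],[0,0,0],-1],[[0,0,4],[0,0,0],-1],[[0,0,5],[0,0,0],-1],[[0,0,5],[0,0,0],-1],[[0,0,5],[0,0,0],-1]]'
python3 - <<'E'
from meas import *
rel((483.5,-38.8,53))
E
```

```text
t: 11.58
tool_pos: [483.4, -38.9, 53.3]
ee_rot: [3.14, -0.002, 0.005]
contact_force: [-3.9, -0.7, 16.6]
gripper_width: 0.5
t 11.57 pos [483.4 -38.9  53.3] F [-3.9 -0.7 16.6] M [ 0.01  0.97 -0.05]
x [ 1.    -0.001  0.003] y [-0.001 -1.     0.001] z [ 0.003 -0.001 -1.   ] turn to std [ 0.001 -0.003 -0.001]
(483.5, -38.8, 53) -> [ 0.1 -0.1  0.3]
```

```bash
python3 -m creep '[[[0,0,1],[0,0,0],-1],[[0,0,2],[0,0,0],-1],[[0,0,2],[0,0,0],-1],[[0,0,2],[0,0,0],-1]]'; python3 -c "
from meas import *
rel()"
```

```text
t: 12.08
tool_pos: [483.5, -38.8, 53.2]
ee_rot: [3.139, -0.003, 0.005]
contact_force: [-7.7, 0.2, 24.1]
gripper_width: 0.3
t 12.07 pos [483.5 -38.8  53.2] F [-7.7  0.2 24.1] M [ 0.02  1.49 -0.  ]
x [ 1.    -0.002  0.003] y [-0.002 -1.     0.002] z [ 0.003 -0.002 -1.   ] turn to std [ 0.002 -0.003 -0.002]
```

Stopped hard at 53.2 mm with 24 N: home. Lift away and look.

```bash
python3 -m creep '[[[0,0,-10],[0,0,0],-1],[[0,0,-50],[0,0,0],-1],[[7,-25,-97],[0,0,0],-1],[[7,-49,-97],[0,0,0],-1],[[7,-49,-97],[0,0,0],-1],[[7,-49,-97],[0,0,0],-1]]'
python3 - <<'E'
from meas import *
rel((440,-250,250)); snap('wrist','w7'); 
for z in (53,61): print(z,hub('w7',z))
cv2.imwrite('pics/w7c.png',cv2.resize(cv2.imread('pics/w7.png')[60:240,180:420],None,fx=3.3,fy=3.3,interpolation=cv2.INTER_CUBIC))
E
```

```text
t: 12.82
tool_pos: [489.5, 9.4, 149.2]
ee_rot: [3.139, -0.004, 0.002]
contact_force: [-0.7, -0.5, -0.4]
gripper_width: 0.6
t 12.82 pos [489.5   9.4 149.2] F [-0.7 -0.5 -0.4] M [0.02 0.05 0.01]
x [ 1.    -0.002  0.001] y [-0.002 -1.     0.003] z [ 0.001 -0.003 -1.   ] turn to std [ 0.003 -0.001 -0.002]
(440, -250, 250) -> [ -48.8  259.8 -100.1]
53 ((531.6917724609375, -38.76360321044922), 62.147274017333984)
61 ((532.8051147460938, -37.2424430847168), 60.2242546081543)
```

View pics/w7c.png

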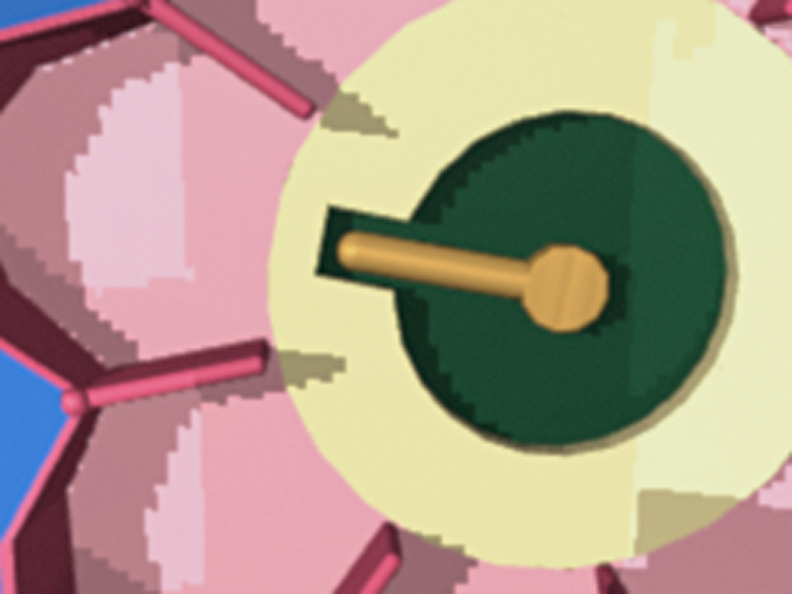

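The plate now sits flush with the pin: the fit at 53 mm gives a 62.1 mm radius, and the pin lies centred in the notch at crop (330–410, 210–290). I'll withdraw higher and do a last check.

```bash
python3 -m creep '[[[-10,40,-50],[0,0,0],-1],[[-20,95,-80],[0,0,0],-1],[[-30,155,-95],[0,0,0],-1],[[-40,210,-100],[0,0,0],-1],[[-49,260,-100],[0,0,0],-1],[[-49,260,-100],[0,0,0],-1],[[-49,260,-100],[0,0,0],-1]]'
python3 - <<'E'
from meas import *
rel(); im=snap('top','t9')
a=cv2.imread('pics/top0.png'); print([d for d in env.search_frame('cup_a','top')][:2],env.search_frame('saucer','top')[:1],env.search_frame('pod','top')[:1])
E
```

```text
t: 13.75
tool_pos: [439.1, -250.3, 249.1]
ee_rot: [3.14, -0.006, -0.0]
contact_force: [0.7, 0.8, -0.4]
gripper_width: 0.4
t 13.75 pos [ 439.1 -250.3  249.1] F [ 0.7  0.8 -0.4] M [ 0.04 -0.    0.01]
x [ 1.    -0.004 -0.   ] y [-0.004 -1.     0.002] z [-0.    -0.002 -1.   ] turn to std [ 0.002  0.    -0.004]
[{'xy': [275.3, 157.5], 'confidence': 0.85}, {'xy': [353.7, 164.4], 'confidence': 0.79}] [{'xy': [432.8, 286.6], 'confidence': 0.65}] [{'xy': [192.3, 272.1], 'confidence': 0.84}]
```

View pics/t9.png

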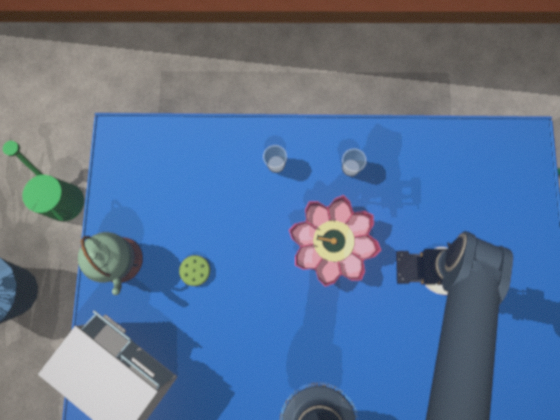

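```bash
python3 -c "
from bench import env
print(env.job_done(), env.get_obs()['t'])"
```

```text
the job is handed in; nothing more can be done
the job is handed in; nothing more can be done
```

The tray is fully home on its foot with the pin in the notch, and I handed the job in after about 14 s of the 58 s allowed.

- **Turning:** I pushed the tray about 125° clockwise with the shut fingertips against a divider. After looking again I corrected the last 9°, which brought the notch to 78.8° against the pin's roughly 79°.
- **Pressing:** I pressed on the hub plate and it stopped hard at 53.2 mm under 24 N; home is 53 mm.
- **Final checks:** The wrist picture shows the pin flush in the notch, and the plate's size fits a height of 53 mm rather than 61 mm. The contact force after I drew back is about zero. In the top picture the cups and the pod are where they started.
- **Not fully checked:** The arm partly hid the saucer in that last picture. The network put it about 22 pixels off its first position, which I put down to only part of it showing. The arm stayed well above it throughout and felt no contact there.

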